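# Turn the finished rail's status flag to green

### The arm

A 6-joint arm with a two-finger parallel gripper is mounted at the origin on the work surface. World frame = base frame: x ahead of the robot, y to its left, z up, the work surface at z = 0. Lengths are in m, angles in degrees, forces in N, time in s.
With the tool pointing down it reaches from about 0.4 to 0.825 m from the base axis. Payload 7 kg.
Tool frame: the origin (TCP) lies midway between the tips of the shut fingers; the grasp point (between the pads) lies r.tcp_to_grasp behind it (r.tcp_to_grasp is the distance from the TCP to the grasp point, in m); x points along the fingers, y is the direction in which the jaws open and shut, and the axes are right-handed (so a half turn about x gives the same grasp; the last joint's range is limited). The gripper opens to 88 mm and grips with 3 to 60 N. Pads are 19 mm wide; open, the fingers measure 130 mm over their backs; the gripper's body (78 mm by 193 mm) begins 47 mm behind the grasp point.
Start: joints at [-46.69, 20.546, 0.682, 0, -70.136, -16.507], TCP at [0.304, -0.602, 0.227] pointing down, gripper open.
Joint ranges: [-176.03, 176.03], [-82.01, 121.73], [-58.28, 71.71], [-173.87, 95.51], [-174.79, -0.11], [-173.66, 173.66]. Speed limits (degrees/s): [136.94, 136.94, 172.46, 180, 180, 180].

### API

Orientations are given as [roll, pitch, yaw] about the fixed x, y, z axes, in that order (R = Rz(yaw) Ry(pitch) Rx(roll)).
In Python, from plant import r gives the robot as it stands.
- The arm moves only by the tool carry_out, never from a script. Its argument "moves" is a list of rows, each a list of 7 numbers: the shift along the world's x, y, z in mm, then the turn, a rotation vector about the world's x, y, z in rad, then the opening in per cent of the stroke, from 0 (shut) to 100 (fully open). In form: [[x, y, z, wx, wy, wz, claw], ...]. A call has 1 to 5 rows; each row is the pose to reach, as a shift and turn from the pose commanded when the call began; what a row does not reach only later rows make up. A row lasts 1/10 s, in which the tool goes at most 50 mm and 8.59 degrees, less where a joint would pass 70% of its speed; a pose out of reach is approached as far as the arm can. A call with a gripper value outside its range is refused whole. The fingers move at their own pace and stop on an object; "squeeze" is the grip in N (left out, the last holds). Time passes only in rows, so rows that repeat a pose let the fingers close. It gives the time, the measured TCP pose, the force and the opening at its end, in the units of the state.
- r.get_state(): the state, without advancing time (a new reading comes with each control period).
- r.capture(name): name is "scene" or "top"; returns the picture (384x512x3 uint8, blue, green, red); there is no depth.
- r.camera_params(name): a dict with "K" (3x3 intrinsics, pixels), "rvec" (rotation vector, rad) and "tvec" (3), from world to camera coordinates, as OpenCV has them. Camera axes: x right, y down, z forward; pixel columns grow to the right and rows downward; lengths in m; the calibration is good to about 2 mm. A picture is of the moment at which its call begins. camera_params takes no time and is no camera call.
- r.close_job(): hands the job in, once; it reports no verdict.
The state is a dict: "time_s": time; "joints": joint angles; "qd": joint speeds; "joint_torque": joint torques, N m; "tcp_pos": TCP position; "eef_rot": TCP orientation; "contact_force": force on the tool from outside, world axes, zero at the start; "moment": the same for the moment, N m; "gripper_width": finger opening in m.
Only numpy, scipy, OpenCV 4.12 (cv2) and the standard library are available. Lean on these libraries where they do the work, as an engineer would, in place of code of your own. Each camera call takes 0.05 s, during which the arm holds its last target. There are 200 camera calls.

### The job

The terminal rail with the complete row of terminals is finished: flip the status flag on its plate over its axle, from red to green, until it lies flat on the other side with the green face up. Only press and push it with the closed fingertips, never taking it between the fingers, and back off clear when done. Leave the half-filled rail's flag showing red, do not shift or lift either plate, and leave the tools and parts around them alone.

Things in the scene. Friction and masses are not known exactly. Their poses are not given: they have to be found in the camera images.
- plate_full: loose steel plate, 2 kg, 160 mm (its x) x 200 mm (y) x 8 mm; origin at the centre of its underside; at yaw 0 x points away from the robot, y to the robot's left. A rail at x = +45 mm holds a complete row of 20 terminal blocks (y = -88 to 88 mm), tops 59 mm above the table, filling x = 23 to 67 mm. Its flag hangs between two blue posts at x = -68 and -2 mm (5 mm thick, 18 mm in y, 80 mm high)
- flag_full (a joint): flag angle, rad: 0 = level on the plate's +y side, red up; pi/2 = upright; pi = level on the -y side, green up; end stops at 0 and pi. Starts at 0 to 0.2. The hinge is stiff (0.03 N m friction): the flag stays at any angle it is left at and does not fall over; under 5 N moves it
- flag_full_axle (a point): point on the level axle midway between the posts; fixed on the plate at x = -35, y = 0, z = 70 mm, the axle running along the plate's x; axes as the plate's. The flag's and tail's 6 mm are centred on it
- flag_full_center (a point): centre of the flag, a board red on one face and green on the other, 54 mm wide (along the axle), 6 mm thick, reaching 75 mm from the axle; this point is 40 mm from the axle and moves with it. Its x is along the axle, y from the axle to the free edge, z out of the red face
- flag_full_tail (a point): end of the flag's black tail, 36 mm wide, 6 mm thick, reaching 40 mm from the axle opposite the flag board (so to -y when the flag is at 0); moves with the flag, rigid with it: pressing the tail down from above raises the flag. Room below it for 60 degrees and more
- plate_half: loose steel plate, 2 kg, 160 mm (its x) x 200 mm (y) x 8 mm; origin at the centre of its underside; at yaw 0 x points away from the robot, y to the robot's left. A rail at x = +45 mm holds only 9 terminal blocks (y = 9 to 88 mm, then bare rail), tops 59 mm above the table, filling x = 23 to 67 mm. Its flag hangs between two blue posts at x = -68 and -2 mm (5 mm thick, 18 mm in y, 80 mm high)
- flag_half (a joint): angle of the half-filled plate's flag, the same as flag_full; it is to stay red side up
- flag_half_center (a point): centre of the half-filled plate's flag, which is built just like the full plate's; axes alike
- pliers_red: loose pliers with red handles, 150 mm long, 17 mm high, lying flat beyond the plates; a bystander. Origin at the pivot, on the table
- pliers_yellow: loose pliers with yellow handles, 150 mm long, 17 mm high, lying flat to the right of the plates; a bystander. Origin at the pivot, on the table
- screwdriver: loose screwdriver with a black handle, about 200 mm long and 26 mm high, lying to the left of the plates; a bystander. Origin on the table under its middle
- bin: small loose blue open bin, 100 x 140 x 50 mm, beyond the plates; a bystander. Origin at the centre of its underside
- tape: loose black ring of tape, 90 mm across, 20 mm high, lying flat; a bystander. Origin at the centre of its underside
- relay: loose white relay block, 60 x 22 x 70 mm high, standing; a bystander. Origin at the centre of its underside

How it is judged (in metres and radians):
On the way:
1. the finished rail's flag stands past upright (value of joint flag_full above 1.6 rad).
At the end, for the whole second after the job is handed in: The full plate's flag lies flat, green up, within 0.17 rad (10 degrees) of pi and at rest; the half-filled plate's flag is still below 0.45 rad; both plates stand level within 0.05 rad and within 25 mm of where they began; every other loose thing is within 30 mm of where it began (value of joint flag_full above 2.97159 rad and velocity of joint flag_full between -0.1 and 0.1 rad/s and value of joint flag_half below 0.45 rad and distance of each of plate_full, plate_half from where it was at the start of the episode below 0.025 m and angle between each of plate_full, plate_half's own z axis and vertical below 0.05 rad and distance of each of pliers_red, pliers_yellow, screwdriver, bin, tape, relay from where it was at the start of the episode below 0.03 m); the robot touches nothing.
It fails at once if a plate shifted by more than 25 mm, was lifted 15 mm, or tipped by more than 0.12 rad (distance of any of plate_full, plate_half from where it was at the start of the episode above 0.025 m or angle between any of plate_full, plate_half's own z axis and vertical above 0.12 rad or height (world z) of any of plate_full, plate_half above 0.015 m).
It fails at once if the full plate's flag was taken between the fingers (x of the grasp point in the frame of flag_full_center between -0.03 and 0.03 m and y of the grasp point in the frame of flag_full_center between -0.082 and 0.04 m and z of the grasp point in the frame of flag_full_center between -0.004 and 0.004 m and contact force between the fingers and flag_full above 0.5 N).
It fails at once if the half plate's flag was taken between the fingers (x of the grasp point in the frame of flag_half_center between -0.03 and 0.03 m and y of the grasp point in the frame of flag_half_center between -0.082 and 0.04 m and z of the grasp point in the frame of flag_half_center between -0.004 and 0.004 m and contact force between the fingers and flag_half above 0.5 N).
It fails at once if the half-filled plate's flag was raised beyond 0.45 rad (value of joint flag_half above 0.45 rad).
It fails at once if a tool or part nearby was moved by more than 30 mm (distance of any of pliers_red, pliers_yellow, screwdriver, bin, tape, relay from where it was at the start of the episode above 0.03 m).
It also fails if it takes over 45 s, if anything falls off the work surface, if the arm or the gripper's body presses on something with over 40 N, if the wrist force passes 120 N, or if a joint passes its speed limit or range.

## Working session

There is one attempt and no reset: what is moved stays moved. The work goes in short steps, Python scripts to look and compute and a tool call to move; the robot and the scene stay as the last step left them, time stands still between calls to the robot, and variables do not carry over. Pictures are saved under pics/ and viewed, about 8 in all and at most 12, crops included, and the job is handed in when it is done.

Besides the shell and the picture viewer there is one more tool, called after ">>>" by a JSON object that holds its "fn" and its "kwargs", one argument or row to a line. carry_out: Moves the arm, as the interface text tells. Its arguments: {"type":"object","properties":{"moves":{"type":"array"},"squeeze":{"type":"number"}},"required":["moves"]}

```bash
mkdir -p pics && python3 - <<'E'
from plant import r
import cv2
for n in("scene","top"):
    cv2.imwrite(f"pics/{n}0.png",r.capture(n)); p=r.camera_params(n); print(n,p)
print(r.get_state(), r.tcp_to_grasp)
E
```

```text
scene {'K': array([[421.33363543,   0.        , 253.05089537],
       [  0.        , 421.33363543, 184.68457606],
       [  0.        ,   0.        ,   1.        ]]), 'rvec': array([ 2.35151021,  1.02910084, -0.34251367]), 'tvec': array([-0.34654526, -0.26800537,  1.56939969])}
top {'K': array([[477.83239515,   0.        , 247.34474507],
       [  0.        , 477.83239515, 202.31798134],
       [  0.        ,   0.        ,   1.        ]]), 'rvec': array([ 2.13345481, -2.19667373,  0.08847348]), 'tvec': array([0.02064605, 0.55346772, 1.72881881])}
{'time_s': 0.1, 'joints': array([-4.66903950e+01,  2.05868285e+01,  6.39095458e-01, -1.79126072e-02,
       -7.01351329e+01, -1.65053260e+01]), 'qd': array([ 0.03726265, -0.13581134,  0.25320355, -0.04673975,  0.03179399,
       -0.0564898 ]), 'joint_torque': array([-1.32003886e-03, -5.84163237e+01,  2.93753332e+01,  7.01544419e+00,
        1.02435448e-02, -8.16376291e-05]), 'tcp_pos': array([ 0.30415301, -0.60210503,  0.22572204]), 'eef_rot': array([ 95.01961177,  89.9154398 , 121.81779186]), 'contact_force': array([ 0.11864796,  0.70127059, -0.75705738]), 'moment': array([0.02751847, 0.01502616, 0.04785583]), 'gripper_width': 0.0875928884677862} 0.0188
```

View pics/top0.png

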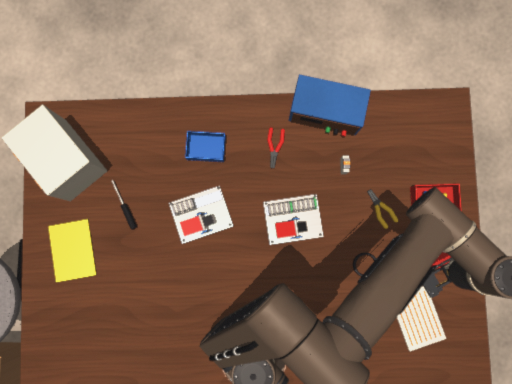

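View pics/scene0.png

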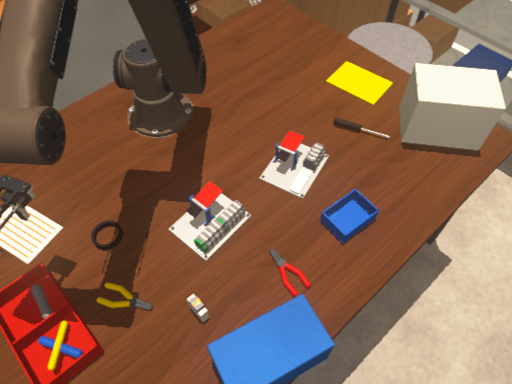

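The plate at top-view pixel (293,220) has the full row and the one at (200,215) is half filled. Both flags show red, lying to the left (+y). Next I measure the plate pose and the flag.

```bash
cat >h.py <<'E'
import cv2,numpy as np
from plant import r
def cam(n):
    p=r.camera_params(n);R=cv2.Rodrigues(np.array(p["rvec"]))[0];return p["K"],R,np.array(p["tvec"]).ravel()
def ray(n,uv,z):
    K,R,t=cam(n);c=-R.T@t;d=R.T@np.linalg.solve(K,[uv[0],uv[1],1.]);return c+d*(z-c[2])/d[2]
def proj(n,P):
    p=r.camera_params(n);return cv2.projectPoints(np.array(P,float).reshape(-1,3),p["rvec"],p["tvec"],p["K"],None)[0].reshape(-1,2)
E
python3 - <<'E'
from h import *
im=cv2.imread("pics/top0.png"); sc=cv2.imread("pics/scene0.png")
hsv=cv2.cvtColor(im,cv2.COLOR_BGR2HSV)
# plate: anything not wood in window
for nm,(x0,x1,y0,y1) in dict(full=(258,330,188,250),half=(162,238,180,250)).items():
    w=im[y0:y1,x0:x1].astype(int); m=((w.min(2)>120)).astype(np.uint8)
    cs=max(cv2.findContours(cv2.morphologyEx(m,cv2.MORPH_CLOSE,np.ones((3,3))),0,1)[0],key=cv2.contourArea)
    rc=cv2.minAreaRect(cs); b=cv2.boxPoints(rc)+[x0,y0]
    print(nm,rc,b.round(1).tolist()); print(np.array([ray("top",q,.008) for q in b]).round(4).tolist())
def red(I):
    h=cv2.cvtColor(I,cv2.COLOR_BGR2HSV);return (((h[...,0]<8)|(h[...,0]>172))&(h[...,1]>150)&(h[...,2]>110)).astype(np.uint8)
for n,I in(("top",im),("scene",sc)):
    for c in cv2.findContours(red(I),0,1)[0]:
        if cv2.contourArea(c)>60:
            rc=cv2.minAreaRect(c);b=cv2.boxPoints(rc);M=cv2.moments(c)
            print(n,cv2.contourArea(c),b.round(1).tolist(),M['m10']/M['m00'],M['m01']/M['m00'],ray(n,rc[0],.075).round(4))
a=cv2.resize(im[185:250,160:330],None,fx=4.7,fy=4.7,interpolation=cv2.INTER_CUBIC)
b=cv2.resize(sc[120:260,160:335],None,fx=4,fy=4,interpolation=cv2.INTER_CUBIC)
cv2.imwrite("pics/a.png",a);cv2.imwrite("pics/b.png",b)
E
```

```text
full ((34.669921875, 30.799510955810547), (43.71099090576172, 54.88596725463867), 81.46923065185547) [[262.3, 201.3], [316.6, 193.1], [323.1, 236.3], [268.8, 244.5]]
[[0.5579, -0.0508, 0.008], [0.5822, -0.2531, 0.008], [0.4216, -0.2701, 0.008], [0.3975, -0.0697, 0.008]]
half ((38.151939392089844, 34.27648162841797), (43.43243408203125, 54.810813903808594), 71.07534790039062) [[167.2, 202.6], [219.0, 184.8], [233.1, 225.9], [181.3, 243.7]]
[[0.5634, 0.3031, 0.008], [0.6242, 0.1084, 0.008], [0.4695, 0.0598, 0.008], [0.4096, 0.2529, 0.008]]
top 229.0 [[275.0, 223.1999969482422], [292.8999938964844, 220.1999969482422], [295.20001220703125, 234.3000030517578], [277.3999938964844, 237.3000030517578]] 285.17248908296943 228.617903930131 [ 0.451  -0.1275  0.075 ]
top 219.5 [[180.0, 222.0], [197.39999389648438, 216.1999969482422], [201.6999969482422, 229.10000610351562], [184.3000030517578, 234.89999389648438]] 190.93925588458617 225.5459377372817 [0.4721 0.2074 0.075 ]
top 369.0 [[415.0, 183.0], [461.0, 183.0], [461.0, 210.0], [415.0, 210.0]] 437.979674796748 190.05736224028905 [ 0.5496 -0.6
[... 409 characters left out ...]
29998779296875, 270.79998779296875], [292.1000061035156, 257.3999938964844], [311.70001220703125, 284.79998779296875], [292.8999938964844, 298.20001220703125]] 292.3757655293088 277.86264216972876 [ 0.8092 -0.1286  0.075 ]
scene 377.0 [[193.39999389648438, 196.8000030517578], [209.6999969482422, 178.60000610351562], [222.60000610351562, 190.3000030517578], [206.3000030517578, 208.39999389648438]] 207.93633952254643 193.631299734748 [ 0.4488 -0.1233  0.075 ]
scene 282.0 [[279.1000061035156, 144.39999389648438], [290.79998779296875, 126.80000305175781], [304.79998779296875, 136.1999969482422], [293.20001220703125, 153.8000030517578]] 291.82978723404256 140.26418439716312 [0.4733 0.2113 0.075 ]
```

View pics/a.png

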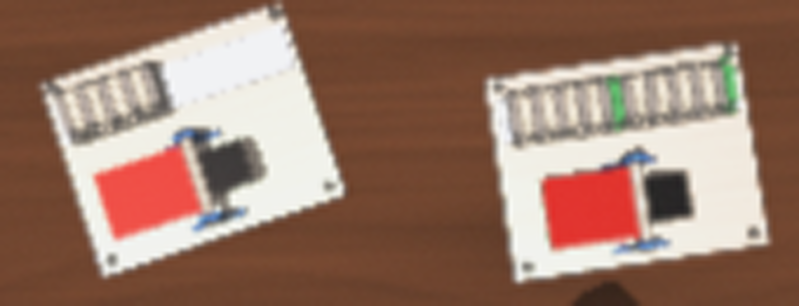

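View pics/b.png

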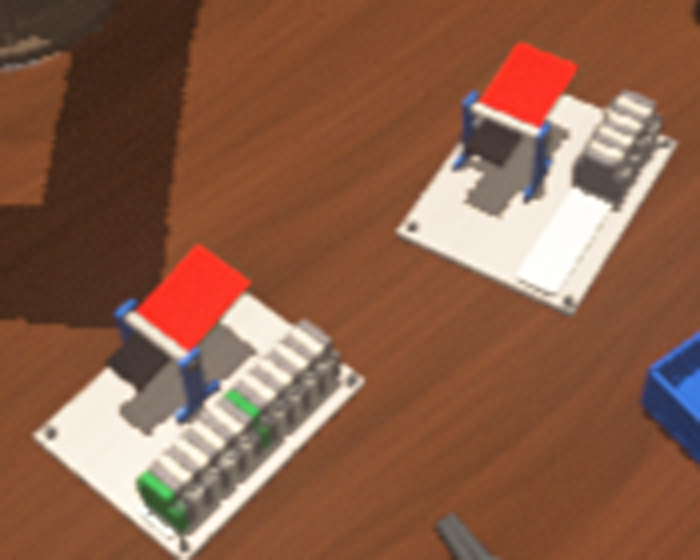

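```bash
python3 - <<'E'
from h import *
from scipy.spatial.transform import Rotation as Ro
s=r.get_state();R=Ro.from_euler('xyz',s['eef_rot'],degrees=True).as_matrix();print(R.round(3), s['tcp_pos'])
print(np.degrees(np.arctan2(R[1,1],R[0,1])))
c=np.array([.4898,-.1609]);a=np.radians(6.8);u=np.array([np.cos(a),np.sin(a)]);v=np.array([-u[1],u[0]])
A=c-.035*u;print("axle",A)
# check posts/board prediction against images
for th in(0,.1,.2):
    P=[[*(A+x*u+y*np.cos(th)*v),.07+y*np.sin(th)+.003] for x,y in((-.027,.075),(.027,.075),(-.018,-.04),(.018,-.04))]
    print(th,proj("top",P).round(1).tolist(),proj("scene",P).round(1).tolist())
for py in(-30,80):print(py,A+py/1000*v-s['tcp_pos'][:2])
E
```

```text
[[-0.001 -0.451  0.893]
 [ 0.001  0.893  0.451]
 [-1.     0.001 -0.   ]] [ 0.30415301 -0.60210503  0.22572204]
116.79817465043475
axle [ 0.45504621 -0.16504414]
0 [[275.9, 238.0], [273.6, 222.9], [307.6, 230.7], [306.0, 220.6]] [[209.5, 182.6], [222.4, 192.0], [184.5, 208.6], [193.1, 215.4]]
0.1 [[276.1, 237.9], [273.8, 222.8], [307.4, 230.7], [305.8, 220.7]] [[209.2, 181.3], [222.1, 190.7], [184.8, 209.3], [193.4, 216.0]]
0.2 [[276.5, 237.8], [274.2, 222.6], [307.1, 230.8], [305.5, 220.8]] [[208.7, 180.1], [221.7, 189.6], [185.1, 209.8], [193.7, 216.6]]
-30 [0.15444532 0.40727193]
80 [0.14142088 0.51649814]
```

>>> {"fn": "carry_out", "kwargs": {
  "moves": [
    [15,40,0,0,0,0.13,0],
    [30,80,0,0,0,0.26,0],
    [45,120,0,0,0,0.39,0],
    [60,160,0,0,0,0.52,0],
    [75,200,0,0,0,0.65,0]
  ],
  "squeeze": 10
}}

```text
time_s: 0.6
tcp_pos: [0.3794, -0.4008, 0.2262]
eef_rot: [72.0, 90.0, 136.3]
contact_force: [1.5, 0.2, 0.1]
gripper_width: 0.0533
```

>>> {"fn": "carry_out", "kwargs": {
  "moves": [
    [15,40,0,0,0,0.12,0],
    [30,80,0,0,0,0.24,0],
    [45,120,0,0,0,0.36,0],
    [60,160,0,0,0,0.48,0],
    [79,207,0,0,0,0.572,0]
  ]
}}

```text
time_s: 1.1
tcp_pos: [0.458, -0.1947, 0.2265]
eef_rot: [57.3, 90.0, 154.3]
contact_force: [1.1, 0.2, -0.3]
gripper_width: 0.0131
```

>>> {"fn": "carry_out", "kwargs": {
  "moves": [
    [0,0,0,0,0,0,0],
    [0,0,0,0,0,0,0],
    [0,0,0,0,0,0,0]
  ]
}}

```text
time_s: 1.4
tcp_pos: [0.4577, -0.1964, 0.2264]
eef_rot: [79.7, 90.0, 176.5]
contact_force: [-0.2, -0.1, 0.3]
gripper_width: 0.0008
```

>>> {"fn": "carry_out", "kwargs": {
  "moves": [
    [1,1,-40,0,0,0,0],
    [1,1,-80,0,0,0,0],
    [1,1,-115,0,0,0,0],
    [1,1,-136,0,0,0,0],
    [1,1,-136,0,0,0,0]
  ]
}}

```text
time_s: 1.9
tcp_pos: [0.4561, -0.1963, 0.0876]
eef_rot: [78.2, 89.6, 174.8]
contact_force: [-0.6, -0.2, -0.2]
gripper_width: 0.0005
```

```bash
cat >pic.py <<'E'
import sys;from h import *
k=sys.argv[1]
a=r.capture("top")[175:265,235:355];b=r.capture("scene")[130:265,145:280]
f=lambda i,s:cv2.resize(i,(s),interpolation=cv2.INTER_CUBIC)
cv2.imwrite(f"pics/{k}.png",np.hstack([f(a,(400,300)),f(b,(400,400))[:300] if 0 else f(b,(400,300))]))
s=r.get_state();print(s['time_s'],s['tcp_pos'],s['contact_force'])
E
python3 pic.py p1
```

```text
2.0 [ 0.45888482 -0.19627854  0.09087117] [-0.2072416  -0.07368992 -0.06047433]
```

View pics/p1.png

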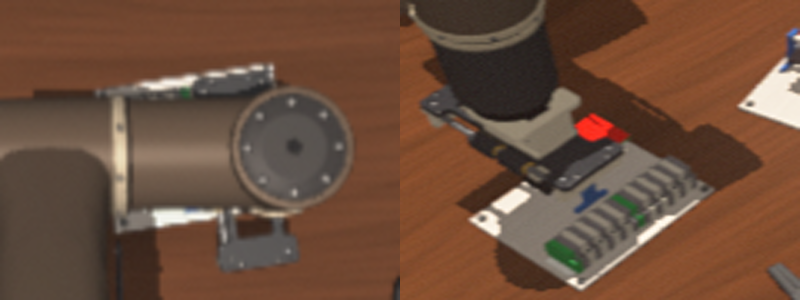

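The closed gripper is above the tail, with its long side along the axle. The flag is visible beside it at about (600,125) and nothing has been touched. Now I press the tail.

>>> {"fn": "carry_out", "kwargs": {
  "moves": [
    [0,1,-8,0,0,0,0],
    [0,1,-16,0,0,0,0],
    [0,1,-22,0,0,0,0],
    [0,1,-28,0,0,0,0],
    [0,1,-28,0,0,0,0]
  ]
}}

```text
time_s: 2.5
tcp_pos: [0.4591, -0.194, 0.062]
eef_rot: [90.9, 90.0, -172.2]
contact_force: [0.4, 0.4, 0.2]
gripper_width: 0.0003
```

>>> {"fn": "carry_out", "kwargs": {
  "moves": [
    [0,0,-5,0,0,0,0],
    [0,0,-10,0,0,0,0],
    [0,0,-15,0,0,0,0],
    [0,0,-18,0,0,0,0],
    [0,0,-18,0,0,0,0]
  ]
}}

```text
time_s: 3.0
tcp_pos: [0.4587, -0.1941, 0.0439]
eef_rot: [78.6, 89.9, 175.4]
contact_force: [0.2, 0.4, 0.5]
gripper_width: 0.0006
```

```bash
python3 pic.py p2
```

```text
3.1 [ 0.45878557 -0.19406201  0.04431617] [-0.14628411  0.31133186  0.09221143]
```

View pics/p2.png

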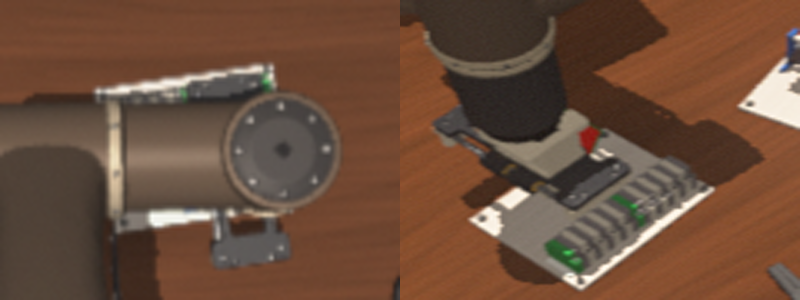

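>>> {"fn": "carry_out", "kwargs": {
  "moves": [
    [3,-25,5,0,0,0,0],
    [3,-25,50,0,0,0,0],
    [3,-25,95,0,0,0,0],
    [3,-25,140,0,0,0,0],
    [3,-25,160,0,0,0,0]
  ]
}}

```text
time_s: 3.6
tcp_pos: [0.4636, -0.2196, 0.2092]
eef_rot: [-109.2, 89.7, -12.4]
contact_force: [0.7, 0.6, -0.3]
gripper_width: 0.0005
```

>>> {"fn": "carry_out", "kwargs": {
  "moves": [
    [-5,45,0,0,0,0,0],
    [-10,90,0,0,0,0,0],
    [-16,138,0,0,0,0,0],
    [-16,138,-35,0,0,0,0],
    [-16,138,-70,0,0,0,0]
  ]
}}

```text
time_s: 4.1
tcp_pos: [0.4469, -0.0791, 0.135]
eef_rot: [-79.9, 89.8, 17.2]
contact_force: [1.0, 0.5, -0.3]
gripper_width: 0.0006
```

>>> {"fn": "carry_out", "kwargs": {
  "moves": [
    [0,0,-18,0,0,0,0],
    [0,0,-18,0,0,0,0]
  ]
}}

```text
time_s: 4.3
tcp_pos: [0.444, -0.0812, 0.1144]
eef_rot: [91.1, 89.7, -172.1]
contact_force: [-0.4, -0.3, 0.3]
gripper_width: 0.0006
```

```bash
python3 pic.py p3
```

```text
4.4 [ 0.44628001 -0.08119849  0.11705403] [0.36225565 0.40820037 0.51371723]
```

View pics/p3.png

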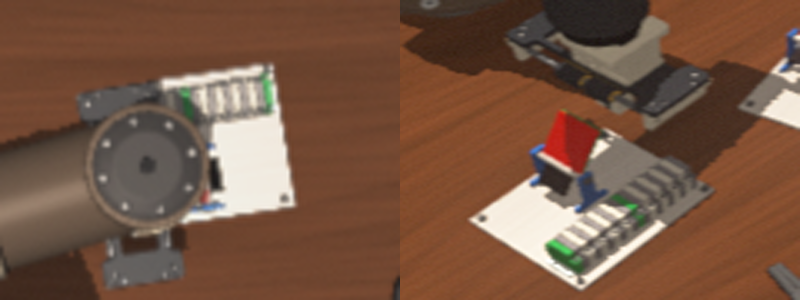

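The flag stands at about 57°, seen at (570,140), and the gripper is clear on its green side. Next I push it over toward -y.

>>> {"fn": "carry_out", "kwargs": {
  "moves": [
    [4,-30,0,0,0,0,0],
    [5,-42,0,0,0,0,0],
    [6,-53,2,0,0,0,0],
    [7,-63,4,0,0,0,0],
    [8,-72,6,0,0,0,0]
  ]
}}

```text
time_s: 4.9
tcp_pos: [0.4542, -0.1538, 0.1231]
eef_rot: [-90.2, 90.0, 6.6]
contact_force: [-0.0, 0.1, -0.5]
gripper_width: 0.0001
```

>>> {"fn": "carry_out", "kwargs": {
  "moves": [
    [1,-10,0,0,0,0,0],
    [2,-19,-1,0,0,0,0],
    [3,-28,-5,0,0,0,0],
    [4,-36,-9,0,0,0,0],
    [5,-42,-15,0,0,0,0]
  ]
}}

```text
time_s: 5.4
tcp_pos: [0.4591, -0.1959, 0.1071]
eef_rot: [127.0, 90.0, -136.2]
contact_force: [0.3, -0.3, 1.6]
gripper_width: 0.0004
```

>>> {"fn": "carry_out", "kwargs": {
  "moves": [
    [0,-4,-6,0,0,0,0],
    [1,-7,-12,0,0,0,0],
    [1,-10,-18,0,0,0,0],
    [1,-12,-24,0,0,0,0],
    [1,-12,-24,0,0,0,0]
  ]
}}

```text
time_s: 5.9
tcp_pos: [0.4595, -0.2071, 0.0825]
eef_rot: [75.2, 89.9, 172.0]
contact_force: [-0.7, 0.0, 0.4]
gripper_width: 0.0004
```

```bash
python3 pic.py p4
```

```text
6.0 [ 0.45990038 -0.20708127  0.08337702] [-0.16603548  0.16490552 -0.12871365]
```

View pics/p4.png

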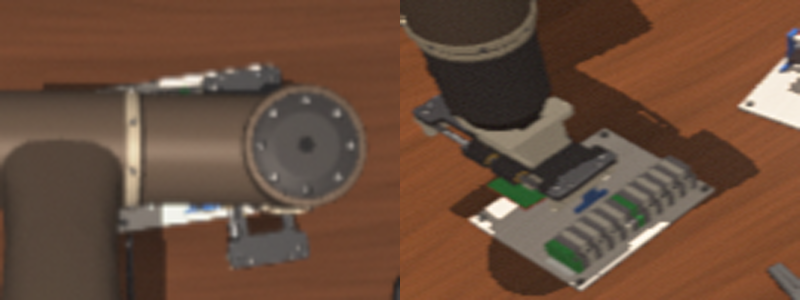

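The green face is now up at (515,190), nearly level. I press it gently to the stop, then back off.

>>> {"fn": "carry_out", "kwargs": {
  "moves": [
    [0,-5,-3,0,0,0,0],
    [0,-8,-6,0,0,0,0],
    [0,-8,-9,0,0,0,0],
    [0,-8,-11,0,0,0,0],
    [0,-8,-11,0,0,0,0]
  ]
}}

```text
time_s: 6.5
tcp_pos: [0.4601, -0.2154, 0.0731]
eef_rot: [173.0, 90.0, -90.2]
contact_force: [-1.8, -0.9, 7.1]
gripper_width: 0.0004
```

>>> {"fn": "carry_out", "kwargs": {
  "moves": [
    [0,0,20,0,0,0,0],
    [0,0,60,0,0,0,0],
    [0,0,110,0,0,0,0],
    [0,0,150,0,0,0,0],
    [0,-40,150,0,0,0,0]
  ]
}}

```text
time_s: 7.0
tcp_pos: [0.4636, -0.2542, 0.2294]
eef_rot: [-110.6, 89.3, -13.5]
contact_force: [2.0, 1.1, 0.2]
gripper_width: 0.0009
```

>>> {"fn": "carry_out", "kwargs": {
  "moves": [
    [0,-50,0,0,0,0,0],
    [0,-100,0,0,0,0,0],
    [0,-150,0,0,0,0,0],
    [0,-200,0,0,0,0,0],
    [0,-200,0,0,0,0,0]
  ]
}}

```text
time_s: 7.5
tcp_pos: [0.4589, -0.4599, 0.2205]
eef_rot: [76.5, 89.9, 173.1]
contact_force: [-0.4, 1.0, -0.7]
gripper_width: 0.0005
```

```bash
python3 pic.py p5; python3 - <<'E'
from h import *
c=np.array([.4898,-.1609]);a=np.radians(6.8);u=np.array([np.cos(a),np.sin(a)]);v=np.array([-u[1],u[0]]);A=c-.035*u
for n in("top","scene"):
    I=r.capture(n);h=cv2.cvtColor(I,cv2.COLOR_BGR2HSV);m=cv2.inRange(h,(45,100,40),(90,255,255))
    k=max(cv2.findContours(m,0,1)[0],key=cv2.contourArea);print(n,cv2.boxPoints(cv2.minAreaRect(k)).round(1).tolist())
    for d in(0,.17):print(d,proj(n,[[*(A+x*u-.075*np.cos(d)*v),.073+.075*np.sin(d)] for x in(-.027,.027)]).round(1).tolist())
E
```

```text
7.6 [ 0.45923979 -0.45608621  0.22111644] [ 1.00483218  0.73362085 -0.16681935]
top [[296.70001220703125, 220.0], [315.1000061035156, 217.39999389648438], [317.0, 231.0], [298.70001220703125, 233.60000610351562]]
0 [[317.7, 231.7], [315.3, 216.7]]
0.17 [[317.9, 231.6], [315.4, 216.5]]
scene [[175.0, 215.0], [191.5, 198.5], [203.5, 210.5], [187.0, 227.0]]
0 [[173.7, 214.7], [186.6, 225.2]]
0.17 [[173.3, 212.2], [186.3, 222.7]]
```

View pics/p5.png

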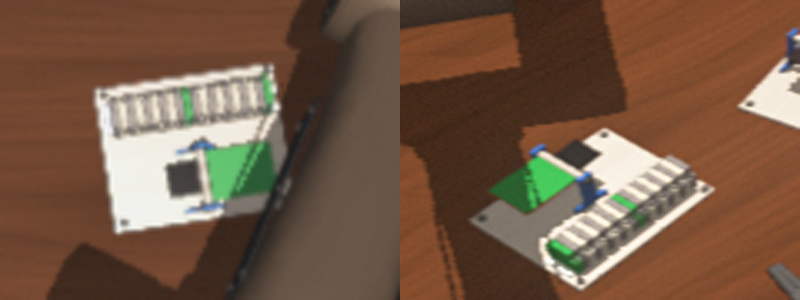

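The flag lies green up at (535,180), and its edge matches the prediction for level. The plate has not moved and the arm is clear, so I hand in.

```bash
python3 -c "from plant import r;print(r.close_job())"
```

```text
the job is handed in; nothing more can be done
None
```

The full rail's flag now lies flat with the green face up, and the job is handed in. It took about 7.6 s of the 45 s allowed.

**What I did:** with the gripper shut, I pressed the flag's tail down to raise the flag to about 57°. I then pushed it over from its green side and pressed it onto the end stop. The tip read z = 73.1 mm there, where a level flag's top should be, with about 7 N of force. Finally I backed off to the right.

**Last checks:**
- **Flag:** in both camera views its free edge is within about 2 pixels of where a level flag should be, closer to level than to the 10° limit.
- **Full plate:** by eye it hasn't moved.
- **Half plate and surroundings:** I didn't measure these again at the end. The arm never went near the half-filled rail's flag, the tools or the parts.
- **Arm:** it is clear of everything, and the small forces still shown (about 1 N) are sensor noise.

No check failed or disagreed.

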